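# Select the red tint and start the dispenser

### The job

On the tint dispenser, push the dial round by its orange fin with a fingertip, gently and without lifting the dial, until its white index line points squarely along the scale line of the red colour disc, and take the finger off. Only then press the green start button fully down and let it spring back up. Leave the cup, tins and other things where they stand.

Things in the scene. Friction and masses are not known exactly. Their poses are not given: they have to be found in the camera images.
- console: Tint dispenser, fixed to the bench: white deck 240 x 380 mm, top 60 mm above the bench, with the dial and the green button on it; to its left (+y) a cup tray 14 mm high under a column and head 183 mm high that begin 220 mm to the left of the origin. Origin on the bench; its x axis points away from the robot side at yaw 0, y to the left.
- dial_axis (a point): Centre of the dial's top face, on its vertical axis of turning, 77 mm above the bench. The dial is a black disc 124 mm across, 14 mm thick, with a small steel boss (24 mm across, 6 mm high) in the middle. It lies on a spindle from which it could be lifted off (0.45 kg).
- dial (a joint): Angle of the dial in rad, growing counter-clockwise seen from above, stops at +-1.75; at 0 the index line points along the console's +x. About 0.12 N m of friction (some 3 N at the fin): it stays where it is left.
- hub (a joint): How far the dial is raised from its seat, m; 0 seated.
- fin_top (a point): Middle of the top edge of the orange fin on the dial, 109 mm above the bench, 41 mm from the axis, exactly opposite the index line. The fin is a radial upright plate 40 mm long (21 to 61 mm from the axis), 12 mm thick, standing 32 mm above the disc; it may be pushed on either flank.
- index_aim (a point): Point 80 mm from the dial's axis along the dial's white index line (the line itself is 55 mm long, 3 mm wide, on the disc, running to its rim). The colour discs lie 80 mm from the axis too, so this point is over a disc's centre when the line points at it.
- chip_red: Red colour disc, 18 mm across, 3 mm thick, fixed on the deck at one of six stations round the far side of the dial, 32, 54 or 76 degrees to either side of the console's +x as seen from the dial's axis; a heavy black scale line leads to each. The others are yellow, blue, brown, violet and black; which is where varies. Origin at its centre underneath.
- start_top (a point): Centre of the top of the green round start button (34 mm across) on the deck, to the left of the dial and nearer the robot. It is a spring button with 6 mm travel, fully down at 5 N.
- start (a joint): How far the start button is down, m: 0 up, 0.006 fully down.
- cup: Bystander, loose: White paper cup, 70 mm high, under the dispenser's nozzle. Origin at its underside.
- sample_jar: Bystander, loose: Blue sample jar with white cap, 45 mm high, on the deck's far left part. Origin at its underside.
- tin_blue: Bystander, loose: Blue paint tin, 120 mm high, 100 mm across, beside the console's right (-y) end. Origin at its underside.
- tin_yellow: Bystander, loose: Yellow paint tin, 89 mm high, 84 mm across, at the far right of the console. Origin at its underside.
- tin_lid: Bystander, loose: Red tin lid, 110 mm across, 8 mm high, beyond the console. Origin at its underside.
- moulding: Bystander, loose: Terracotta moulding, 220 x 50 x 18 mm, beyond the console. Origin at its underside.
- sanding_block: Bystander, loose: Orange and green sanding block, 70 x 45 x 26 mm, beyond the console. Origin at its underside.
- brush: Bystander, loose: Paint brush with wooden handle, lying beyond the tins at the console's right. Origin at its underside.

How it is judged (in metres and radians):
On the way, in this order (a step that is already met when the one before it is completed fails the run):
1. the index line points at the red disc (its 80 mm point within 4 mm of the disc's centre, in plan) and the finger is off the dial (horizontal distance between index_aim and chip_red below 0.004 m and contact force between each of the arm, the fingers and dial below 0.1 N), for 0.3 s.
2. the start button is pressed down (over 4.5 mm of its 6) while the dial stands at red (value of joint start above 0.0045 m and horizontal distance between index_aim and chip_red below 0.004 m), for 0.05 s.
At the end, for the whole second after the job is handed in: The dial is at rest on its seat with the index line at the red disc (80 mm point within 4 mm of the disc's centre in plan, about 2.9 degrees), the start button is up again, and no bystander has moved 15 mm (horizontal distance between index_aim and chip_red below 0.004 m and value of joint start below 0.0015 m and value of joint hub below 0.002 m and velocity of joint dial between -0.02 and 0.02 rad/s and distance of each of cup, sample_jar, tin_blue, tin_yellow, tin_lid, moulding, sanding_block, brush from where it was at the start of the episode below 0.015 m); the robot touches nothing.
It fails at once if the start button is pressed while the index line is not at the red disc (value of joint start above 0.003 m and horizontal distance between index_aim and chip_red above 0.006 m).
It fails at once if the dial is lifted more than 4 mm off its seat (value of joint hub above 0.004 m).
It fails at once if the dial is squeezed or shoved with more than 25 N (contact force between the fingers and dial above 25 N).
It fails at once if a bystander is lifted or moved more than 15 mm (distance of any of cup, sample_jar, tin_blue, tin_yellow, tin_lid, moulding, sanding_block, brush from where it was at the start of the episode above 0.015 m).
It also fails if it takes over 48 s, if anything falls off the work surface, if the arm or the gripper's body presses on something with over 40 N, if the wrist force passes 120 N, or if a joint passes its speed limit or range.

### The arm

A 6-joint arm with a two-finger parallel gripper is mounted at the origin on the work surface. World frame = base frame: x ahead of the robot, y to its left, z up, the work surface at z = 0. Lengths are in mm, angles in rad, forces in N, time in s.
With the tool pointing down it reaches from about 300 to 775 mm from the base axis. Payload 14.6 kg.
Tool frame: the origin (TCP) lies at the very end of the fingers, on their centre line; the grasp point (between the pads) lies 19 mm behind it; z points along the fingers, y is the direction in which the jaws open and shut (so a half turn about z gives the same grasp; the last joint's range is limited). The gripper opens to 94 mm and grips with 3 to 60 N. Pads are 16 mm wide; open, the fingers measure 119 mm over their backs; the gripper's body (75 mm by 177 mm) begins 78 mm behind the grasp point.
Start: joints at [1.136, 0.3, 1.521, -0, 1.321, -0.067], TCP at [197.757, 513.207, 205.446] pointing down, gripper open.
Joint ranges: [-3.03, 3.03], [-0.79, 2.21], [0.23, 2.52], [-1.04, 4.18], [0, 3.07], [-2.55, 2.55]. Speed limits (rad/s): [2.22, 2.22, 2.57, 3.14, 3.14, 3.14].

### API

Orientations are given as [roll, pitch, yaw] about the fixed x, y, z axes, in that order (R = Rz(yaw) Ry(pitch) Rx(roll)).
In Python, from cell import manip gives the robot as it stands.
- The arm moves only by the shell command python3 -m inch 'ROWS' [FORCE]. ROWS is a JSON object of lists of equal length, an entry for each row: "grip": the opening, from -1 (shut) to 1 (fully open), so that 0 is half open; "travel": the shift along the world's x, y, z in cm, a list of three; "turn": the turn, a rotation vector about the world's x, y, z in degrees, a list of three. A call has 1 to 10 rows; each row is the pose to reach, as a shift and turn from the pose measured when the call began; what a row does not reach only later rows make up. A row lasts 1/8 s, in which the tool goes at most 62.5 mm and 10.7 degrees, less where a joint would pass 70% of its speed; a pose out of reach is approached as far as the arm can. A call with a gripper value outside its range is refused whole. The fingers move at their own pace and stop on an object; FORCE is the grip in N (left out, the last holds). Time passes only in rows, so rows that repeat a pose let the fingers close. It gives the time, the measured TCP pose, the force and the opening at its end, in the units of the state.
- manip.read_state(): the state, without advancing time (a new reading comes with each control period).
- manip.camera(name): name is "side" or "top"; returns (picture, depth): 420x560x3 uint8, red, green, blue; 420x560 float32, mm along the optical axis (not along the pixel's ray), 0 where there is no reading.
- manip.calibration(name): a dict with "fx", "fy", "cx", "cy" (pixels), "world_from_camera" (4x4, takes a point from camera to world coordinates). Camera axes: x right, y up, looking along -z (the intrinsics and any distortion apply to the point x, -y, -z); pixel columns grow to the right and rows downward; lengths in mm; the calibration is good to about 2 mm. A picture is of the moment at which its call begins. calibration takes no time and is no camera call.
- manip.sign_off(): hands the job in, once; it reports no verdict.
Trained networks look in the newest picture that a camera, given by its name, has taken for a name from the list of things; names that differ only in an ending like _2 or _b are one class to them, and where a whole thing is asked for, a point or a joint stands for the part that bears it (a point fixed in the world has none). Each returns a list of dicts, best first, with "p" (0 to 1); they miss things now and then, are a little off and sometimes report something else, mostly with a low value. They report only what shows in the picture. A call takes as long as a camera call.
- manip.look_for(camera, label): "bbox" ([left, top, right, bottom] in pixels, round what is visible of it).
The state is a dict: "clock": time; "joints": joint angles; "qd": joint speeds; "effort": joint torques, N m; "eef_pos": TCP position; "eef_rot": TCP orientation; "wrist_force": force on the tool from outside, world axes, zero at the start; "moment": the same for the moment, N m; "finger_gap": finger opening in mm.
Only numpy, scipy, OpenCV 4.12 (cv2) and the standard library are available. Lean on these libraries where they do the work, as an engineer would, in place of code of your own. Each camera call takes 0.05 s, during which the arm holds its last target.

## Working session

There is one attempt and no reset: what is moved stays moved. The work goes in short steps, Python scripts to look and compute and a shell command to move; the robot and the scene stay as the last step left them, time stands still between calls to the robot, and variables do not carry over. Pictures are saved under pics/ and viewed, and the job is handed in when it is done.

```bash
mkdir -p pics; ls; python3 - <<'E'
from cell import manip
import cv2,numpy as np
print(manip.read_state())
for n in("top","side"):
    p,d=manip.camera(n); cv2.imwrite(f"pics/{n}0.png",p[:,:,::-1]); np.savez(f"pics/{n}0.npz",p=p,d=d)
    c=manip.calibration(n); print(n,c)
    for l in("dial_axis","fin_top","index_aim","chip_red","start_top"):
        try: print(l,manip.look_for(n,l)[:2])
        except Exception as e: print(l,e)
E
```

```text
pics
{'clock': 0.0, 'joints': array([ 1.13640506e+00,  3.00441341e-01,  1.52158776e+00,  3.20447306e-05,
        1.32069353e+00, -6.65924585e-02]), 'qd': array([ 7.29468444e-04, -5.47582508e-05, -8.23719203e-04,  4.07639628e-04,
        9.17376152e-04, -5.82839446e-04]), 'effort': array([ 1.19533186e-03, -5.31805408e+01, -3.52741063e+01,  7.09229009e-02,
        2.42983690e-02, -1.23315979e-05]), 'eef_pos': array([197.63927487, 512.98077717, 204.89982967]), 'eef_rot': array([-3.14046725e+00, -1.06162264e-04,  2.77378584e+00]), 'wrist_force': array([ 0.29038691,  0.11393671, -0.5336622 ]), 'moment': array([0.00051073, 0.03129849, 0.03323087]), 'finger_gap': 94.13075091641056}
top {'fx': 474.3086322152904, 'fy': 474.3086322152904, 'cx': 289.37868626135014, 'cy': 199.66125792662353, 'world_from_camera': array([[-2.04269434e-02,  9.95289462e-01, -9.47714481e-02,
         4.93117905e+02],
       [-9.99790468e-01, -2.04607094e-02,  6.15532159e-04,
        -5.26309318e+01],
       [-1.32645839e-03,  9.47641639e-02,  9.95498867e-01,
         1.30891639e+03],
       [ 0.00000000e+00,  0.00000
[... 588 characters left out ...]
1e-01,
         1.97045975e+02],
       [-5.90250402e-01, -5.67570723e-01,  5.73992977e-01,
         5.21845215e+02],
       [-3.43054204e-03,  7.12830918e-01,  7.01327537e-01,
         7.71522853e+02],
       [ 0.00000000e+00,  0.00000000e+00,  0.00000000e+00,
         1.00000000e+00]])}
dial_axis [{'bbox': [127.3, 184.9, 367.4, 409.5], 'p': 0.79}, {'bbox': [344.2, 169.2, 387.3, 226.3], 'p': 0.33}]
fin_top [{'bbox': [269.8, 211.7, 323.8, 253.4], 'p': 0.69}, {'bbox': [181.7, 224.5, 235.9, 274.7], 'p': 0.19}]
index_aim [{'bbox': [270.9, 279.6, 288.3, 297.7], 'p': 0.63}, {'bbox': [272.1, 209.3, 324.4, 251.1], 'p': 0.55}]
chip_red []
start_top [{'bbox': [269.1, 277.1, 287.2, 294.5], 'p': 0.54}]
```

```bash
python3 - <<'E'
import cv2
a=cv2.imread("pics/top0.png"); cv2.imwrite("pics/topz.png",cv2.resize(a[160:280,190:340],None,fx=5,fy=5,interpolation=cv2.INTER_CUBIC))
a=cv2.imread("pics/side0.png"); cv2.imwrite("pics/sidez.png",cv2.resize(a[190:320,230:390],None,fx=4.5,fy=4.5,interpolation=cv2.INTER_CUBIC))
E
```

```text
(no output)
```

View pics/top0.png

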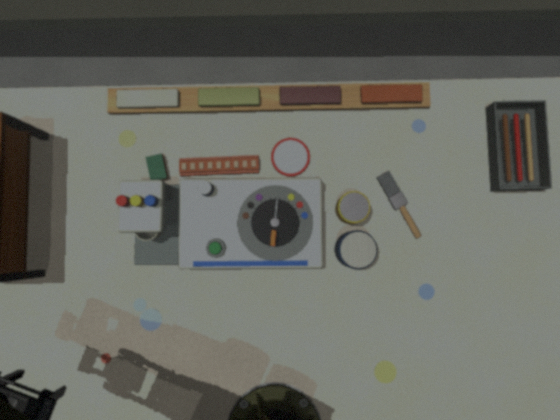

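View pics/side0.png

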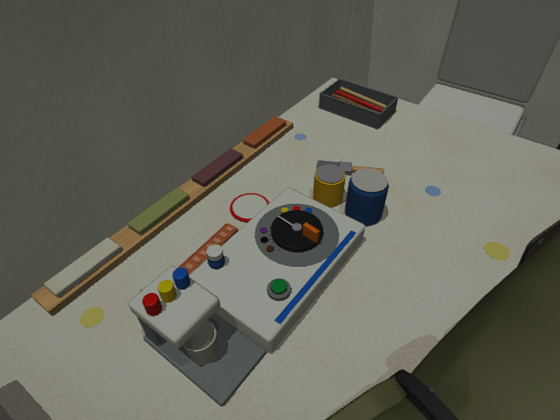

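```bash
ls pics
```

```text
side0.npz
side0.png
sidez.png
top0.npz
top0.png
topz.png
```

View pics/topz.png

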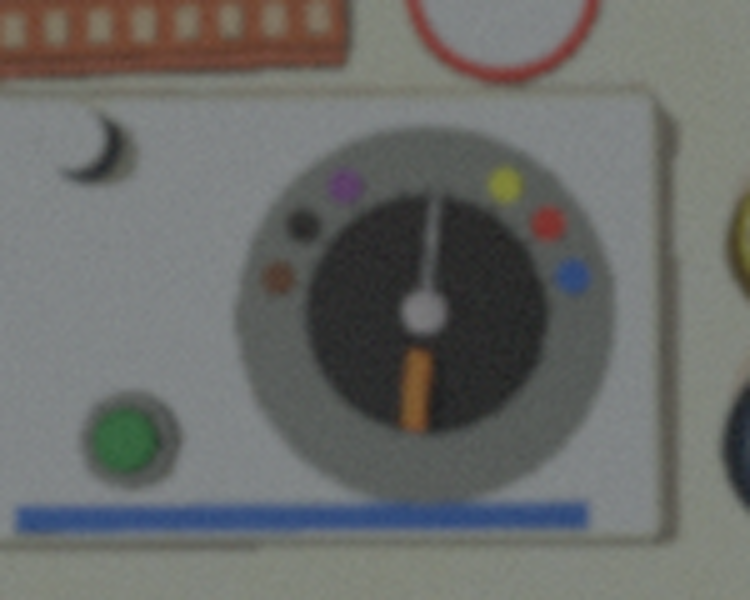

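View pics/sidez.png

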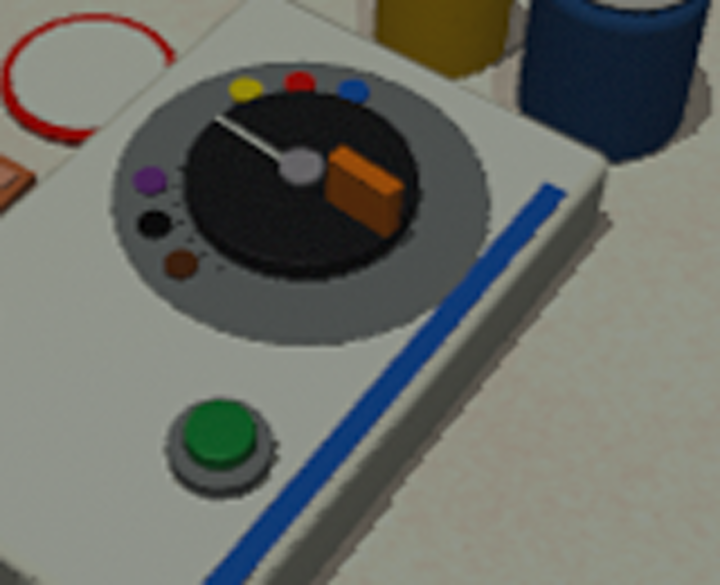

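The top view shows the console at yaw about 0. The red disc is at zoomed (548,224), the middle station on the right (-54°). The index line points almost at +x, the fin is at (416,390) nearer the robot, and the button is at (124,439). Next I measure these points.

```bash
cat > h.py <<'E'
import numpy as np,cv2
from cell import manip
from scipy.optimize import least_squares
def bp(n,u,v,z):
    c=manip.calibration(n);T=c["world_from_camera"]
    d=T[:3,:3]@np.array([(u-c["cx"])/c["fx"],-(v-c["cy"])/c["fy"],-1.]);o=T[:3,3]
    return (o+d*(z-o[2])/d[2])[:2]
def proj(n,P):
    c=manip.calibration(n);T=c["world_from_camera"]
    q=T[:3,:3].T@(np.asarray(P,float)-T[:3,3]); return c["cx"]+c["fx"]*q[0]/-q[2], c["cy"]-c["fy"]*q[1]/-q[2]
def cent(p,lo,hi,box):
    h=cv2.cvtColor(cv2.GaussianBlur(p,(3,3),0),cv2.COLOR_RGB2HSV); m=cv2.inRange(h,lo,hi)
    M=np.zeros_like(m);x0,y0,x1,y1=box;M[y0:y1,x0:x1]=m[y0:y1,x0:x1]
    n,l,s,c=cv2.connectedComponentsWithStats(M)
    if n<2:return None
    k=1+np.argmax(s[1:,4]);return c[k],s[k,4]
COL=dict(violet=((130,60,40),(165,255,255)),yellow=((24,90,70),(38,255,255)),red=((172,100,60),(180,255,255)),blue=((100,100,60),(125,255,255)))
E
python3 - <<'E'
from h import *
B=dict(top=(235,185,315,225),side=(250,195,320,252))
for n in B:
    p=np.load(f"pics/{n}0.npz")["p"]; P={}
    for k,(lo,hi) in COL.items():
        r=cent(p,lo,hi,B[n])
        if r: P[k]=bp(n,*r[0],63); print(n,k,r[0].round(1),r[1],P[k].round(1))
    h=cent(p,(45,100,50),(85,255,255),(200,225,300,300)); print("button",h[0],h[1],bp(n,*h[0],74).round(1))
    h=cent(p,(8,130,70),(22,255,255),(260,220,330,250) if n=="side" else (260,225,290,250)); print("fin",h[0],h[1],bp(n,*h[0],109).round(1))
    A=dict(violet=32,black=54,brown=76,yellow=-32,red=-54,blue=-76)
    f=lambda q:np.concatenate([q[:2]+80*np.array([np.cos(q[2]+np.radians(A[k])),np.sin(q[2]+np.radians(A[k]))])-P[k] for k in P])
    r=least_squares(f,[450,0,0]);print("axis,yaw",r.x[:2].round(1),np.degrees(r.x[2]).round(2),"res",r.fun.round(1))
    d=np.load(f"pics/{n}0.npz")["d"];u,v=h[0]
E
```

```text
top violet [258.5 196.9] 27 [620.8  28. ]
top yellow [290.5 196.5] 32 [620.1 -56.5]
top blue [304.1 214.8] 25 [570.9 -91.2]
button [214.77647059 247.64705882] 85 [489.8 142.4]
fin [272.95454545 237.21212121] 66 [513.1 -10. ]
axis,yaw [552.5 -13.5] -0.63 res [ 0.1  0.2 -0.2 -0.1  0.1 -0.1]
side violet [262.8 229.5] 40 [620.2  28.2]
side yellow [284.1 209.3] 37 [619.5 -56.9]
side blue [308.1 209.5] 34 [570.5 -91.7]
button [278.44387755 286.05102041] 196 [489.7 141.2]
fin [310.10714286 231.18877551] 196 [504.7   2.5]
axis,yaw [552.  -13.8] -0.55 res [-0.  -0.2 -0.1  0.1  0.1  0.1]
```

```bash
python3 -m inch '{"grip":[-1,-1,-1,-1,-1,-1,-1,-1,-1,-1],"travel":[[30.6,-54.8,0],[30.6,-54.8,0],[30.6,-54.8,0],[30.6,-54.8,0],[30.6,-54.8,0],[30.6,-54.8,0],[30.6,-54.8,0],[30.6,-54.8,0],[30.6,-54.8,0],[30.6,-54.8,0]],"turn":[[0,0,-74],[0,0,-74],[0,0,-74],[0,0,-74],[0,0,-74],[0,0,-74],[0,0,-74],[0,0,-74],[0,0,-74],[0,0,-74]]}'; python3 -c "
from cell import manip;s=manip.read_state();print(s['eef_pos'],s['eef_rot'],s['joints'])"
```

```text
clock: 1.85
eef_pos: [503.2, -34.6, 205.7]
eef_rot: [3.141, -0.0, 1.482]
wrist_force: [1.2, 1.0, 0.6]
finger_gap: 0.8
[503.2104942  -34.55967372 205.65861361] [ 3.14098858e+00 -7.93997935e-05  1.48201844e+00] [-1.41256277e-01  1.97676764e-01  1.64803592e+00  1.15326324e-04
  1.29528089e+00 -5.25097092e-02]
```

```bash
python3 -m inch '{"grip":[-1,-1,-1,-1,-1,-1],"travel":[[0.1,-0.1,-5],[0.1,-0.1,-9],[0.1,-0.1,-11],[0.1,-0.1,-11.9],[0.1,-0.1,-11.9],[0.1,-0.1,-11.9]],"turn":[[0,0,0],[0,0,0],[0,0,0],[0,0,0],[0,0,0],[0,0,0]]}'; python3 - <<'E'
from h import *
p,d=manip.camera("side");cv2.imwrite("pics/s1.png",cv2.resize(p[150:300,220:400,::-1],None,fx=4,fy=4,interpolation=cv2.INTER_CUBIC))
E
```

```text
clock: 2.6
eef_pos: [504.7, -35.6, 87.7]
eef_rot: [3.139, 0.0, 1.482]
wrist_force: [-0.3, 0.4, 0.4]
finger_gap: 0.6
```

View pics/s1.png

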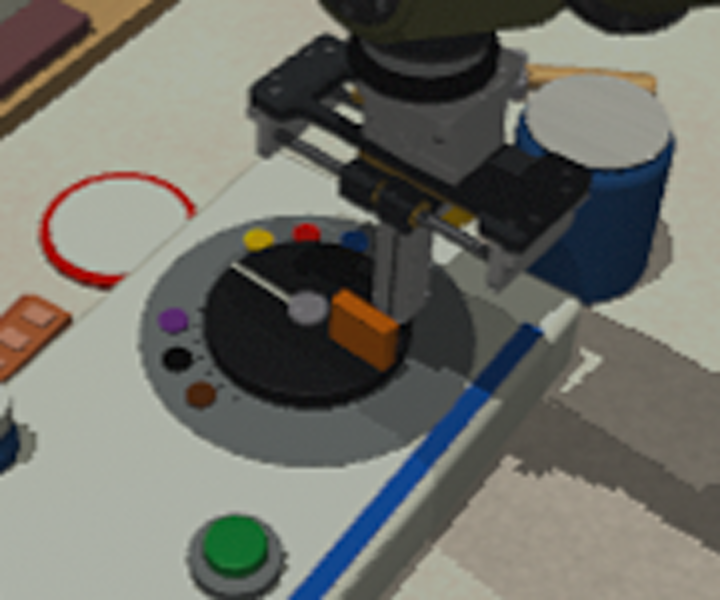

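```bash
python3 - <<'E'
import numpy as np
p=np.array([504.7,-35.6])
for f in range(0,52,3):
    a=np.radians(191.6-f);q=np.array([552.2,-13.6])+48.1*np.array([np.cos(a),np.sin(a)]);print(f,((q-p)/10).round(2))
E
```

```text
0 [0.04 1.23]
3 [-0.01  1.48]
6 [-0.04  1.73]
9 [-0.06  1.98]
12 [-0.06  2.23]
15 [-0.05  2.49]
18 [-0.03  2.74]
21 [0.   2.99]
24 [0.05 3.23]
27 [0.11 3.48]
30 [0.19 3.72]
33 [0.27 3.96]
36 [0.37 4.19]
39 [0.48 4.41]
42 [0.6  4.63]
45 [0.73 4.85]
48 [0.88 5.05]
51 [1.03 5.25]
```

```bash
python3 -m inch '{"grip":[-1,-1,-1,-1,-1,-1,-1,-1,-1,-1],"travel":[[0,0.6,0],[0,0.95,0],[0.03,1.2,0],[-0.02,1.45,0],[-0.04,1.73,0],[-0.06,1.98,0],[-0.06,2.23,0],[-0.05,2.49,0],[-0.03,2.74,0],[-0.03,2.74,0]],"turn":[[0,0,0],[0,0,0],[0,0,0],[0,0,-3],[0,0,-6],[0,0,-9],[0,0,-12],[0,0,-15],[0,0,-18],[0,0,-18]]}'
```

```text
clock: 3.9
eef_pos: [504.2, -8.2, 87.7]
eef_rot: [3.14, 0.0, 1.168]
wrist_force: [-2.3, -1.6, 2.1]
finger_gap: 0.6
```

```bash
python3 -m inch '{"grip":[-1,-1,-1,-1,-1,-1,-1,-1,-1],"travel":[[0.03,0.25,0],[0.08,0.49,0],[0.14,0.74,0],[0.22,0.98,0],[0.30,1.22,0],[0.40,1.45,0],[0.51,1.67,0],[0.63,1.89,0],[0.63,1.89,0]],"turn":[[0,0,-3],[0,0,-6],[0,0,-9],[0,0,-12],[0,0,-15],[0,0,-18],[0,0,-21],[0,0,-24],[0,0,-24]]}'; python3 - <<'E'
from h import *
p,d=manip.camera("side");cv2.imwrite("pics/s2.png",cv2.resize(p[190:270,240:360,::-1],None,fx=6,fy=6,interpolation=cv2.INTER_CUBIC))
q,d=manip.camera("top");cv2.imwrite("pics/t2.png",cv2.resize(q[160:280,190:340,::-1],None,fx=5,fy=5,interpolation=cv2.INTER_CUBIC))
E
```

```text
clock: 5.03
eef_pos: [510.4, 10.8, 87.6]
eef_rot: [3.14, 0.001, 0.751]
wrist_force: [-2.8, -0.9, 1.5]
finger_gap: 0.6
```

View pics/s2.png

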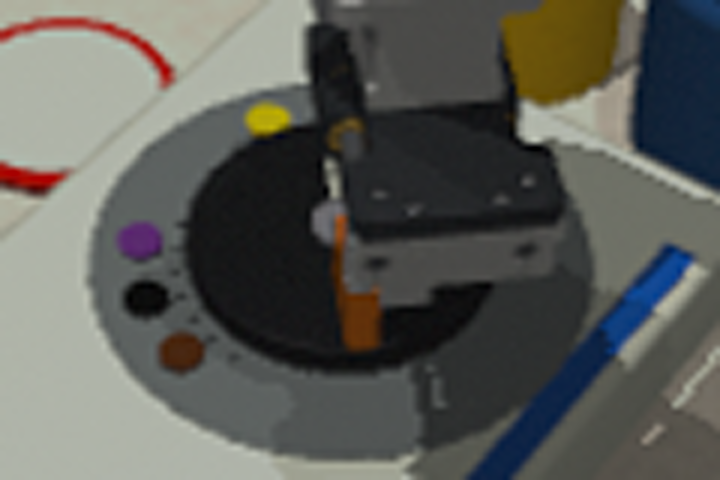

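View pics/t2.png

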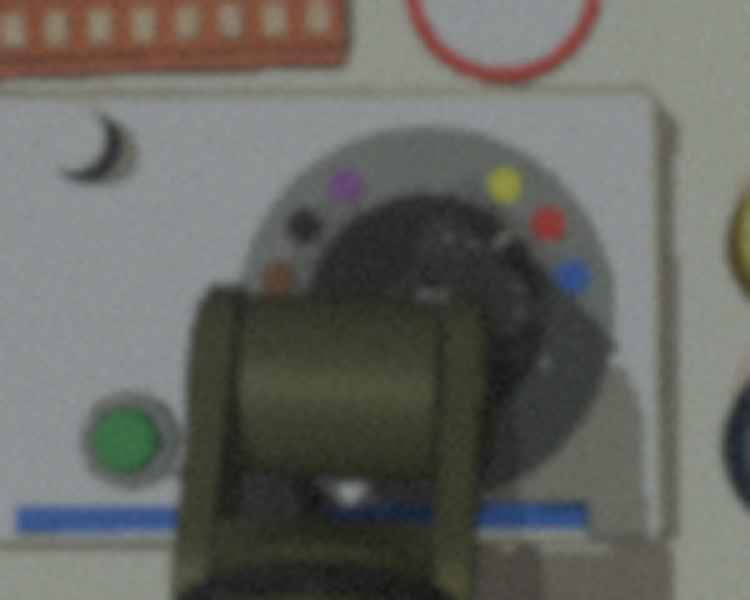

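```bash
python3 -m inch '{"grip":[-1,-1,-1,-1,-1,-1,-1,-1],"travel":[[-0.8,-0.7,0],[-1.5,-1.4,0],[-1.5,-1.4,4],[-1.5,-1.4,8],[-5,-5,10],[-10,-8,10],[-15,-10,10],[-15,-10,10]],"turn":[[0,0,0],[0,0,0],[0,0,0],[0,0,0],[0,0,0],[0,0,0],[0,0,0],[0,0,0]]}'; cat > meas.py <<'E'
from h import *
import sys
tag=sys.argv[1]
q,d=manip.camera("top");cv2.imwrite(f"pics/t{tag}.png",cv2.resize(q[160:280,190:340,::-1],None,fx=5,fy=5,interpolation=cv2.INTER_CUBIC))
p,d=manip.camera("side");cv2.imwrite(f"pics/s{tag}.png",cv2.resize(p[190:270,240:360,::-1],None,fx=6,fy=6,interpolation=cv2.INTER_CUBIC))
AX=np.array([552.3,-13.6])
# index line: polar brightness scan on disc top plane z=77, r 30..58
for n,im in(("top",q),("side",p)):
    g=cv2.GaussianBlur(cv2.cvtColor(im,cv2.COLOR_RGB2GRAY).astype(np.float32),(3,3),0.6)
    T=np.radians(np.arange(-80,20,.25));S=[]
    for t in T:
        uv=np.array([proj(n,(*(AX+r*np.array([np.cos(t),np.sin(t)])),77.3)) for r in np.arange(22,56,1)],np.float32)
        S.append(cv2.remap(g,uv[:,0].reshape(1,-1),uv[:,1].reshape(1,-1),cv2.INTER_LINEAR).mean())
    S=np.array(S);k=S.argmax();w=np.clip(S-S.max()*.5-np.median(S)*.5,0,None);w[abs(np.arange(len(S))-k)>24]=0
    print(n,"index deg",np.degrees(T[k]).round(2),"centroid",np.degrees((w*T).sum()/w.sum()).round(2),"peak/med",S.max(),np.median(S))
    for lo in [(8,130,60)]:
        h=cent(im,lo,(22,255,255),(255,210,330,255));
        if h:
            x=bp(n,*h[0],109);print(" fin",x.round(1),h[1],"index by fin (top view)",np.degrees(np.arctan2(*(AX-x)[::-1])).round(1))
    h=cent(im,(172,100,60),(180,255,255),(275,195,320,220))
    if h: x=bp(n,*h[0],63);print(" red",x.round(1),np.degrees(np.arctan2(*(x-AX)[::-1])).round(2),np.linalg.norm(x-AX).round(1))
E
python3 meas.py 3
```

```text
clock: 6.12
eef_pos: [358.3, -90.3, 187.9]
eef_rot: [3.139, -0.0, 0.749]
wrist_force: [-0.2, -0.6, 0.4]
finger_gap: 0.1Traceback (most recent call last):
  File "meas.py", line 12, in <module>
    uv=np.array([proj(n,(*(AX+r*np.array([np.cos(t),np.sin(t)])),77.3)) for r in np.arange(22,56,1)],np.float32)
                 ~~~~^^^^^^^^^^^^^^^^^^^^^^^^^^^^^^^^^^^^^^^^^^^^^^^^^^
  File "h.py", line 9, in proj
    c=manip.calibration(n);T=c["world_from_camera"]
ValueError: time passes only in moves, steps and waits
```

View pics/t3.png

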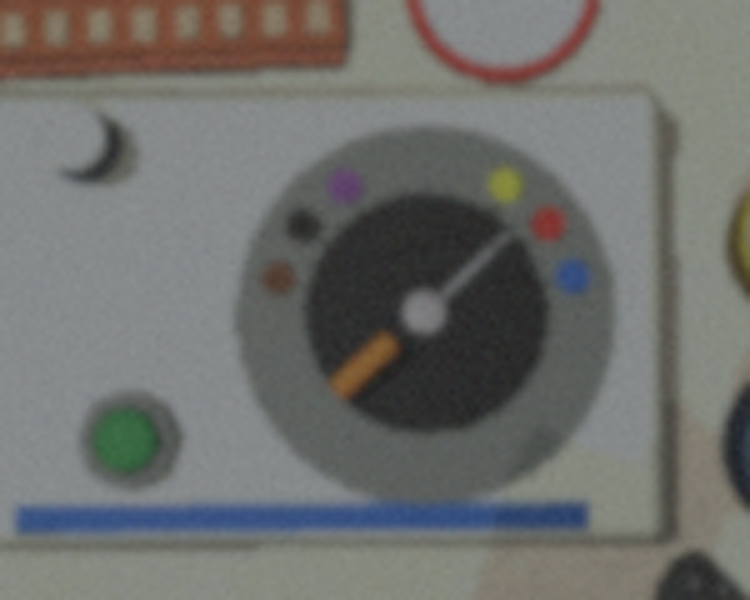

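View pics/s3.png

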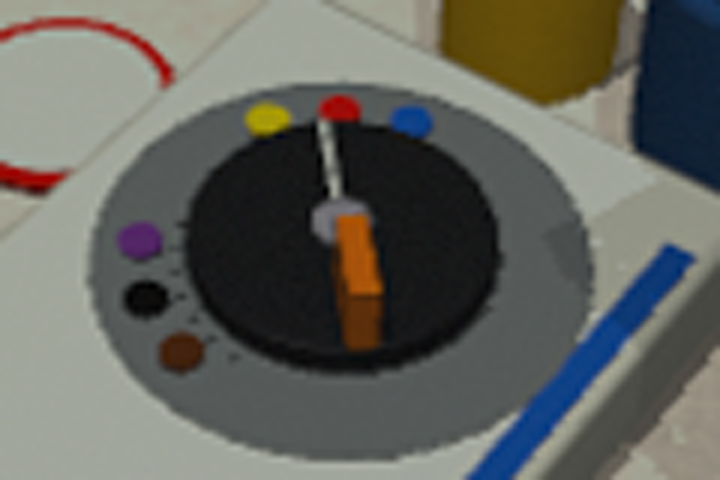

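```bash
sed -i 's/manip.calibration(n)/CAL[n]/; s/^def bp/CAL={k:manip.calibration(k) for k in ("top","side")}\ndef bp/' h.py; python3 meas.py 4
```

```text
top index deg -47.25 centroid -47.14 peak/med 84.58346 45.360973
 fin [525.6  15.9] 67 index by fin (top view) -47.9
side index deg -48.25 centroid -48.32 peak/med 114.16282 22.77629
 fin [515.9  28.7] 141 index by fin (top view) -49.3
```

```bash
python3 - <<'E'
from h import *
A=np.array([552.3,-13.6])
for uv in((299.2,204.4),):
    x=bp("top",*uv,63);print(x,np.degrees(np.arctan2(*(x-A)[::-1])))
x=bp("side",240+340/6-.4,190+109/6-.4,63);print(x,np.degrees(np.arctan2(*(x-A)[::-1])))
c=np.array([510.4,10.8])
for f in(0,2,4,6,6.9):
    a=-np.radians(f);R=np.array([[np.cos(a),-np.sin(a)],[np.sin(a),np.cos(a)]]);print(f,(A+R@(c-A)).round(1))
print(manip.read_state()["eef_pos"])
E
```

```text
[598.6513058  -79.02952111] -54.685640758088006
[597.93718404 -79.41945263] -55.263750969661224
0 [510.4  10.8]
2 [511.3  12.2]
4 [512.2  13.7]
6 [513.2  15. ]
6.9 [513.6  15.7]
[361.04034871 -89.20288095 187.65766296]
```

```bash
python3 -m inch '{"grip":[-1,-1,-1,-1,-1,-1,-1,-1,-1],"travel":[[5,3,0],[10,6,0],[13.4,8.6,0],[13.4,8.6,0],[13.4,8.6,-3],[13.4,8.6,-6],[13.4,8.6,-9],[13.4,8.6,-10],[13.4,8.6,-10]],"turn":[[0,0,0],[0,0,0],[0,0,0],[0,0,0],[0,0,0],[0,0,0],[0,0,0],[0,0,0],[0,0,0]]}'
```

```text
clock: 7.45
eef_pos: [495.0, -3.3, 87.7]
eef_rot: [3.14, 0.001, 0.752]
wrist_force: [-0.3, -0.3, -0.8]
finger_gap: 0.2
```

```bash
python3 -m inch '{"grip":[-1,-1,-1,-1,-1,-1,-1,-1,-1],"travel":[[0.5,0.5,0],[1.0,0.95,0],[1.35,1.25,0],[1.54,1.41,0],[1.63,1.55,0],[1.72,1.70,0],[1.82,1.83,0],[1.87,1.91,0],[1.87,1.91,0]],"turn":[[0,0,0],[0,0,0],[0,0,0],[0,0,0],[0,0,-2],[0,0,-4],[0,0,-6],[0,0,-6.9],[0,0,-6.9]]}' && python3 -m inch '{"grip":[-1,-1,-1,-1,-1,-1,-1,-1],"travel":[[-0.8,-0.6,0],[-1.6,-1.2,0],[-1.6,-1.2,4],[-1.6,-1.2,8],[-5,-5,10],[-10,-8,10],[-15,-10,10],[-15,-10,10]],"turn":[[0,0,0],[0,0,0],[0,0,0],[0,0,0],[0,0,0],[0,0,0],[0,0,0],[0,0,0]]}';python3 meas.py 5
```

```text
clock: 8.57
eef_pos: [513.5, 15.8, 87.7]
eef_rot: [3.14, 0.001, 0.632]
wrist_force: [-3.1, -0.6, 2.0]
finger_gap: 0.3
clock: 9.57
eef_pos: [361.4, -85.1, 188.0]
eef_rot: [3.139, 0.0, 0.629]
wrist_force: [0.7, -0.4, 0.6]
finger_gap: 0.5
top index deg -54.25 centroid -54.19 peak/med 83.11303 44.652782
 fin [529.4  17.9] 68 index by fin (top view) -54.0
side index deg -54.25 centroid -55.49 peak/med 120.939064 22.540096
 fin [520.2  31.2] 129 index by fin (top view) -54.4
```

View pics/t5.png

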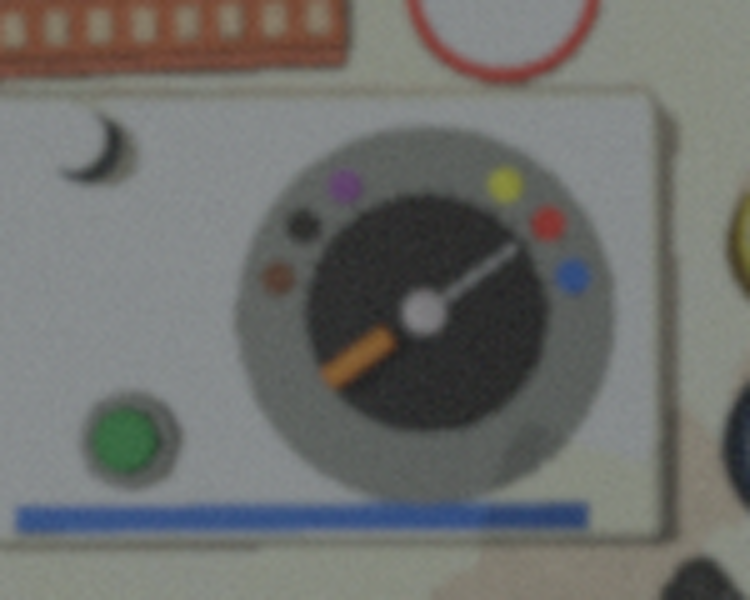

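View pics/s5.png

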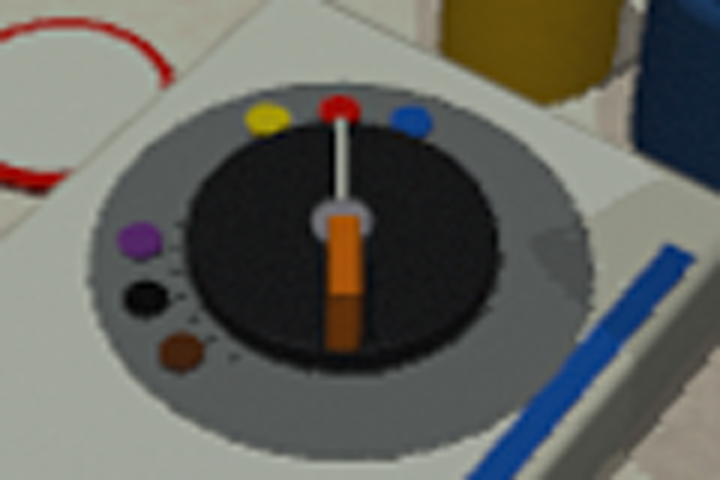

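```bash
python3 - <<'E'
from h import *
for n,(u,v) in(("top",(215,247)),("side",(278,286))):
    p,d=manip.camera(n);c=CAL[n];T=c["world_from_camera"];Z=np.median(d[v-2:v+3,u-2:u+3])
    print(n,Z,T[:3,:3]@np.array([(u-c["cx"])/c["fx"]*Z,-(v-c["cy"])/c["fy"]*Z,-Z])+T[:3,3])
    r=cent(p,(45,100,50),(85,255,255),(200,225,300,300))
    print([bp(n,*r[0],z).round(1) for z in(70,80)])
E
python3 -m inch '{"grip":[-1,-1,-1,-1,-1,-1,-1,-1],"travel":[[3,5,0],[6,10.5,0],[9,16,0],[12.83,22.7,0],[12.83,22.7,0],[12.83,22.7,0],[12.83,22.7,-4],[12.83,22.7,-7]],"turn":[[0,0,10],[0,0,20],[0,0,30],[0,0,40],[0,0,50],[0,0,54],[0,0,54],[0,0,54]]}'
```

```text
top 1222.3413 [491.45436912 140.75403528  80.77034178]
[array([490. , 143.2]), array([490. , 141.6])]
side 822.6855 [487.36465467 145.61509355  81.38091018]
[array([491.3, 139. ]), array([487.1, 144.4])]
clock: 10.78
eef_pos: [492.4, 143.8, 115.8]
eef_rot: [3.141, 0.001, 1.576]
wrist_force: [0.0, 0.1, -0.8]
finger_gap: 0.2
```

```bash
python3 -m inch '{"grip":[-1,-1,-1,-1],"travel":[[-0.3,-0.1,-1.5],[-0.3,-0.1,-2.8],[-0.3,-0.1,-3.2],[-0.3,-0.1,-3.2]],"turn":[[0,0,0],[0,0,0],[0,0,0],[0,0,0]]}'; python3 - <<'E'
from h import *
p,d=manip.camera("side");cv2.imwrite("pics/s6.png",cv2.resize(p[200:320,210:360,::-1],None,fx=5,fy=5,interpolation=cv2.INTER_CUBIC))
E
```

```text
clock: 11.28
eef_pos: [489.7, 143.0, 83.9]
eef_rot: [3.141, 0.001, 1.577]
wrist_force: [-0.7, -0.1, -0.2]
finger_gap: 0.9
```

View pics/s6.png

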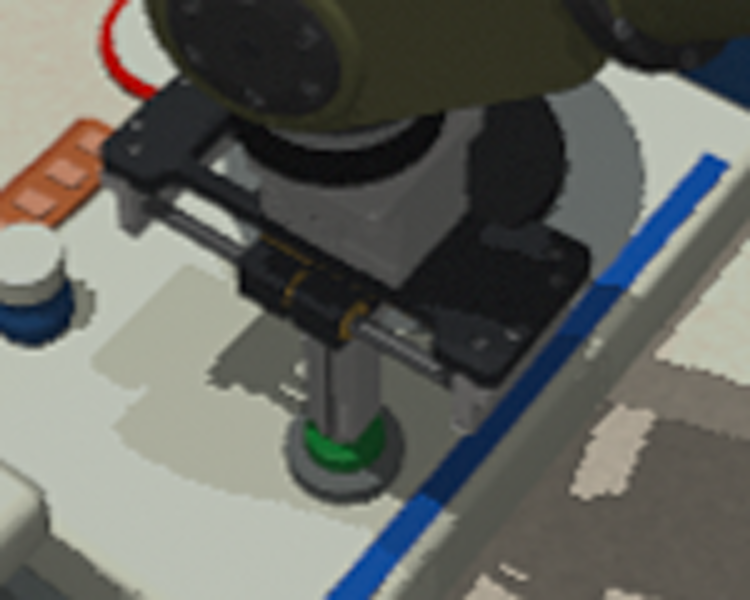

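The closed fingertips are just above the centre of the green button at about (345,440). The gripper body is well clear of the jar. Now I press in small steps.

```bash
python3 -m inch '{"grip":[-1,-1,-1,-1],"travel":[[0,0,-0.2],[0,0,-0.4],[0,0,-0.6],[0,0,-0.6]],"turn":[[0,0,0],[0,0,0],[0,0,0],[0,0,0]]}'
```

```text
clock: 11.82
eef_pos: [490.2, 143.1, 78.5]
eef_rot: [3.14, 0.001, 1.576]
wrist_force: [2.6, 1.1, 3.1]
finger_gap: 0.6
```

```bash
python3 -m inch '{"grip":[-1,-1,-1],"travel":[[0,0,-0.1],[0,0,-0.2],[0,0,-0.2]],"turn":[[0,0,0],[0,0,0],[0,0,0]]}'; python3 -m inch '{"grip":[-1,-1,-1],"travel":[[0,0,-0.1],[0,0,-0.2],[0,0,-0.2]],"turn":[[0,0,0],[0,0,0],[0,0,0]]}'
```

```text
clock: 12.2
eef_pos: [490.2, 143.1, 76.5]
eef_rot: [3.14, 0.001, 1.576]
wrist_force: [0.8, 0.3, 5.1]
finger_gap: 0.1
clock: 12.58
eef_pos: [490.4, 143.2, 75.9]
eef_rot: [3.139, 0.001, 1.577]
wrist_force: [-6.6, -1.3, 23.5]
finger_gap: 1.1
```

The button bottomed out at z 75.9 mm with 23 N. I release straight up, retreat and check.

```bash
python3 -m inch '{"grip":[-1,-1,-1,-1,-1,-1,-1,-1],"travel":[[0,0,1],[0,0,4],[0,0,8],[0,0,11],[-5,-5,12],[-10,-10,12],[-13,-15,12],[-13,-20,12]],"turn":[[0,0,0],[0,0,0],[0,0,0],[0,0,0],[0,0,0],[0,0,0],[0,0,0],[0,0,0]]}'; python3 meas.py 7; python3 - <<'E'
from h import *
for n,(u,v) in(("top",(215,247)),("side",(278,286))):
    p,d=manip.camera(n);a=np.load(f"pics/{n}0.npz");print(n,d[v-2:v+3,u-2:u+3].mean(),a["d"][v-2:v+3,u-2:u+3].mean())
    cv2.imwrite(f"pics/{n}8.png",p[:,:,::-1])
print(manip.read_state())
E
```

```text
clock: 13.58
eef_pos: [358.5, -57.7, 196.0]
eef_rot: [3.138, 0.001, 1.578]
wrist_force: [1.4, -0.5, 0.4]
finger_gap: 0.4
top index deg -54.25 centroid -54.2 peak/med 83.128555 44.773914
 fin [529.6  17.9] 68 index by fin (top view) -54.2
side index deg -54.25 centroid -55.48 peak/med 123.179245 23.163902
 fin [520.2  31.2] 129 index by fin (top view) -54.4
top 1222.4779 1222.5366
side 822.3862 822.8191
{'clock': 13.775, 'joints': array([-2.59260393e-01, -1.21480677e-01,  2.00331451e+00,  3.30856264e-04,
        1.25754339e+00, -2.62009293e-01]), 'qd': array([ 0.0633989 ,  0.00720133, -0.00508408,  0.00228147, -0.00216249,
        0.01402918]), 'effort': array([-2.81804368e+00, -2.75421703e+01, -3.43969631e+01, -4.68016870e-02,
        2.51582911e-02, -3.46840164e-01]), 'eef_pos': array([359.98743248, -57.52577816, 195.74615265]), 'eef_rot': array([3.13937125e+00, 2.69611563e-04, 1.57344332e+00]), 'wrist_force': array([0.27533522, 0.47456338, 0.8414861 ]), 'moment': array([-0.08129992,  0.0698505 ,  0.00048196]), 'finger_gap': 0.529779947830025}
```

View pics/side8.png

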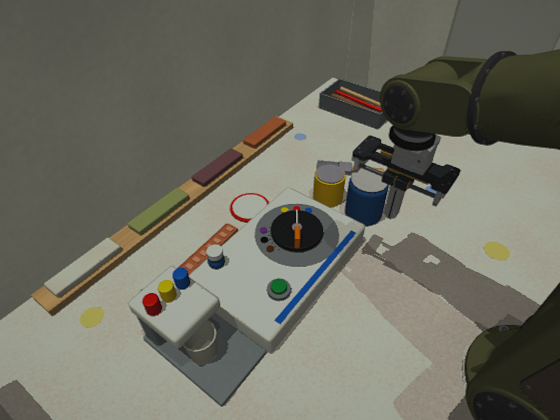

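View pics/t7.png

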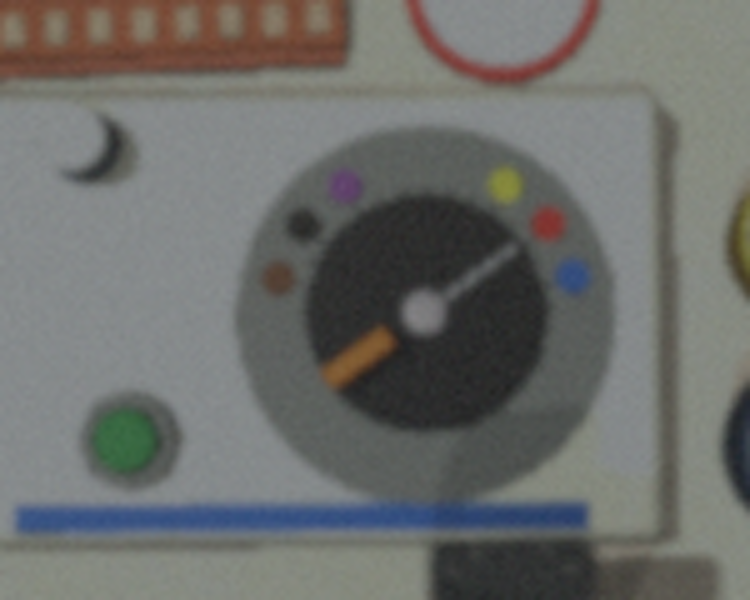

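The line still points at the red disc at (548,224), the button is up at its starting depth, and nothing else has moved. I hand in.

```bash
python3 -c "
from cell import manip;print(manip.sign_off())"
```

```text
the job is handed in; nothing more can be done
None
```

I pushed the dial round by its fin in two passes and took the finger off. I then pressed the green button to its stop and let it spring back up. The job is handed in at about 14 s on the clock; sign-off reports no verdict.

- **Dial:** The index line reads between -54.2° and -55.5°, against -54.6° for the red disc, so it is within about 1° (the limit is 2.9°). The two cameras differ by up to 1.3°, and the side camera's own two readings disagree by about as much. The readings were the same before and after the button press. My colour filter never picked up the red disc. Its position comes from fitting three other discs at their stated angles, and from the red disc's position read by eye off the pictures. Those by-eye readings gave -54.7° from the top and -55.3° from the side.
- **Contact force on the dial:** The wrist read about 3 N during the pushes. I did not measure whether the dial lifted; the pushes were horizontal, and it looked seated in the pictures.
- **Button:** It bottomed out with 23 N at the wrist. Afterwards its depth matched the starting picture within 0.5 mm in both cameras.
- **Bystanders:** They look unmoved in the last pictures. I compared them by eye and did not measure each one.

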